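# Make room in the row of parts bins and slide the last one home

## Robot

A 6-joint arm with a two-finger parallel gripper is mounted at the origin on the work surface. World frame = base frame: x ahead of the robot, y to its left, z up, the work surface at z = 0. Lengths are in m, angles in rad, forces in N, time in s.
With the tool pointing down it reaches from about 0.425 to 1.125 m from the base axis. Payload 14.9 kg.
Tool frame: the origin (TCP) lies between the finger pads; the fingertips stand robot.finger_overhang ahead of it and the grasp point (between the pads) lies 8 mm behind it (robot.finger_overhang is the distance from the TCP to the fingertips, in m); z points along the fingers, x is the direction in which the jaws open and shut, and the axes are right-handed (so a half turn about z gives the same grasp; the last joint's range is limited). The gripper opens to 91 mm and grips with 3 to 60 N. Pads are 32 mm wide; open, the fingers measure 118 mm over their backs; the gripper's body (76 mm by 178 mm) begins 60 mm behind the grasp point.
Start: joints at [-1.165, 0.379, 1.734, -0, 1.028, -0.033], TCP at [0.297, -0.634, 0.198] pointing down, gripper open.
Joint ranges: [-2.77, 2.77], [-0.74, 2.19], [0, 2.66], [-1.06, 4.2], [0.31, 2.87], [-3.08, 3.08]. Speed limits (rad/s): [1.89, 1.89, 2.39, 3.14, 3.14, 3.14].

## Interface

Orientations are given as a unit quaternion [x, y, z, w].
In Python, from rig import robot gives the robot as it stands. The module is installed in compiled form; this text tells all that it offers.
- The arm moves only by the tool jog_arm, never from a script. Its argument "motion" is a list of rows, each a list of 3 entries, a list of its own where there are three numbers: the turn, a rotation vector about the tool's x, y, z in degrees, then the shift along the tool's x, y, z in m, then the opening, from 0 (shut) to 1 (fully open). In form: [[[rx, ry, rz], [dx, dy, dz], fingers], ...]. A call has 1 to 10 rows; each row shifts and turns the commanded pose from where the row before left it, along the tool's axes as they then stand; what a row does not reach is not made up. A row lasts 1/12 s, in which the tool goes at most 41.7 mm and 7.16 degrees, less where a joint would pass 70% of its speed; a pose out of reach is approached as far as the arm can. A call is refused whole if a number of a shift passes 0.0417 or a number of a turn 7.16, either way. A call with a gripper value outside its range is refused whole. The fingers move at their own pace and stop on an object; the grip force is fixed at half the most. Time passes only in rows, so rows that do not move let the fingers close. It gives the time, the measured TCP pose, the force and the opening at its end, in the units of the state.
- robot.get_state(): the state, without advancing time (a new reading comes with each control period).
- robot.capture(name): name is "scene" or "top" or "wrist"; returns a dict with "img" (480x640x3 uint8, red, green, blue), "depth" (480x640 float32, m along the optical axis (not along the pixel's ray), 0 where there is no reading), "fov_y" (degrees; the focal length in pixels is half the picture's height over the tangent of half this angle, whatever the lens; pixels are square), "cx", "cy" (the principal point, pixels), "rvec" (rotation vector, rad) and "tvec" (3), from world to camera coordinates, as OpenCV has them; the wrist camera has in their place "mount" (4x4, takes a point from camera to tool coordinates, whose origin is the TCP and whose axes are the tool frame's). Camera axes: x right, y down, z forward; pixel columns grow to the right and rows downward; lengths in m; the calibration is good to about 2 mm. The wrist camera is an equidistant fisheye: a pixel r from the principal point sees the ray r / f radians off the axis. A picture is of the moment at which its call begins: read the wrist's pose just before it.
- robot.close_job(): hands the job in, once; it reports no verdict.
Trained networks look in a picture, given as the dict that the camera call returned (one of the last four; its "shot" number tells which), for a name from the list of things; names that differ only in an ending like _2 or _b are one class to them, and where a whole thing is asked for, a point or a joint stands for the part that bears it (a point fixed in the world has none). Each returns a list of dicts, best first, with "confidence" (0 to 1); they miss things now and then, are a little off and sometimes report something else, mostly with a low value. They report only what shows in the picture. A call takes as long as a camera call. They do not tell look-alikes from the thing itself.
- robot.search_frame(label, picture): "at" ([x, y, z] in m, in the coordinates of the camera as it stood for that picture, good to about 4 mm: the middle of the surface that is visible of it).
- robot.cut_out(label, picture): "pixels" (480x640 bool, what is visible of it).
- robot.tip_of(label, picture): "at" ([x, y, z] in m, in the coordinates of the camera as it stood for that picture, good to about 4 mm: a listed point, or the origin of a listed thing).
The state is a dict: "clock": time; "joint_positions": joint angles; "qd": joint speeds; "joint_efforts": joint torques, N m; "tool_pos": TCP position; "tcp_rot": TCP orientation; "force": force on the tool from outside, world axes, zero at the start; "torque": the same for the moment, N m; "opening": finger opening in m.
Only numpy, scipy, OpenCV 4.12 (cv2) and the standard library are available. Lean on these libraries where they do the work, as an engineer would, in place of code of your own. Each camera call takes 0.05 s, during which the arm holds its last target.

## Task

One parts bin stands out in front of the tight row of bins on the rack shelf. Gently nudge the bins of the row apart towards both end stops to make room, and slide the loose bin, without lifting it, into the row directly to the left (as the robot sees it) of the bin with the partition, fully back against the rail and square with the others. Leave all bins flat on the shelf in the row and do not disturb the jar, the pump can or the lamp.

Things in the scene. Friction and masses are not known exactly. Their poses are not given: they have to be found in the camera images.
- out_mid (a point): The loose bin, alone in front of the row, turned up to 0.3 rad: open-topped grey plastic parts bin, 120 mm front to back, 84 wide, 65 high, walls and floor 3 mm. Point: its centre, 32.5 mm above its underside; x points to its back (away from the robot), y left, z up. No partition.
- div_mid (a point): The bin with the partition, in the row, never leftmost: open-topped grey plastic parts bin, 120 mm front to back, 84 wide, 65 high, walls and floor 3 mm. Point: its centre, 32.5 mm above its underside; x points to its back (away from the robot), y left, z up. The partition is a 3 mm wall across it, 54 mm high, 30 mm in front of the centre.
- a_mid (a point): Row bin, leftmost at the start: open-topped grey plastic parts bin, 120 mm front to back, 84 wide, 65 high, walls and floor 3 mm. Point: its centre, 32.5 mm above its underside; x points to its back (away from the robot), y left, z up. 
- b_mid (a point): Row bin, its place in the row varies: open-topped grey plastic parts bin, 120 mm front to back, 84 wide, 65 high, walls and floor 3 mm. Point: its centre, 32.5 mm above its underside; x points to its back (away from the robot), y left, z up. As in all bins, fittings fixed to its floor stand up to 11 mm above the shelf.
- c_mid (a point): Row bin, its place in the row varies: open-topped grey plastic parts bin, 120 mm front to back, 84 wide, 65 high, walls and floor 3 mm. Point: its centre, 32.5 mm above its underside; x points to its back (away from the robot), y left, z up. All bins weigh 0.1 to 0.21 kg.
- rail: Fixed steel back rail, 45 mm high, 660 long. Origin: on the shelf, midway along the row at the start, under the centres of the row's bins; x points from the robot to the rail, whose front face is at x = 61.5 mm, y left along the row, z up. The row's four bins start 0.5 mm apart, square to the rail, 1.5 mm in front of it.
- rail_top (a point): Middle of the rail's top edge, 64.5 mm behind its origin, 45 mm up. Two fixed steel plates (58 mm high) stop the row at its ends. They are 432 mm apart inside, so five bins fit with 12 mm to spare; each end has 25 to 69 mm free, how much must be felt or seen. Under 10 N inside a wall slides three bins; at a stop force climbs steeply; over 80 N, even as a knock, is too rough.
- jar: Bystander: glass jar with a clamp lid, 88 mm across, 129 mm high, to the left. Origin at the centre of its underside.
- pump_can: Bystander: aluminium pump can, 92 mm across, 190 mm high with its spout (which reaches 94 mm along its x), handle 70 mm out along -x, to the right. Origin at the centre of its underside.
- work_lamp: Bystander: grey plastic work lamp with a toggle switch, 70 by 110 by 115 mm, to the near left. Origin at the centre of its underside.
Not all that is in view belongs to the job. What is shaped like the part that bears b_mid but green is not meant.

How it is judged:
By the outcome, as a careful person would: the job done as asked, in the order asked, and still so for the second after the job is handed in, with the robot touching nothing.
It also fails if it takes over 72 s, if anything falls off the work surface, if the arm or the gripper's body presses on something with over 40 N, if the wrist force passes 120 N, or if a joint passes its speed limit or range.

## Working session

There is one attempt and no reset: what is moved stays moved. The work goes in short steps, Python scripts to look and compute and a tool call to move; the robot and the scene stay as the last step left them, time stands still between calls to the robot, and variables do not carry over. Pictures are saved under pics/ and viewed, and the job is handed in when it is done.

Besides the shell and the picture viewer there is one more tool, called after "Request:" in YAML: its name, and indented under it one key for each argument. jog_arm: Moves the arm, as the interface text tells. Its arguments: {"type":"object","properties":{"motion":{"type":"array","items":{"type":"array"}}},"required":["motion"]}

```bash
mkdir -p pics; cat > h.py <<'E'
from rig import robot
import numpy as np, cv2
from scipy.spatial.transform import Rotation as R
def cap(n,save=None):
    s=robot.get_state(); p=robot.capture(n)
    if save: cv2.imwrite('pics/'+save+'.png',p['img'][:,:,::-1])
    return s,p
def f(p): return 240/np.tan(np.radians(p['fov_y'])/2)
def c2w(p,s,X):
    X=np.atleast_2d(X)
    if 'mount' in p:
        T=np.array(p['mount']); Y=X@T[:3,:3].T+T[:3,3]
        return R.from_quat(s['tcp_rot']).apply(Y)+s['tool_pos']
    Rm=cv2.Rodrigues(np.array(p['rvec'],float))[0]
    return (X-np.array(p['tvec']).ravel())@Rm
def cloud(p,s):
    v,u=np.mgrid[:480,:640]; d=p['depth']; F=f(p)
    X=np.stack([(u-p['cx'])/F*d,(v-p['cy'])/F*d,d],-1)
    return c2w(p,s,X.reshape(-1,3)).reshape(480,640,3)
E
python3 - <<'E'
from h import *
s=robot.get_state();print(s, robot.finger_overhang)
for n in ['scene','top']:
    s,p=cap(n,n+'0'); print(n,p['fov_y'],p['cx'],p['cy'])
    for l in ['out_mid','div_mid','a_mid','b_mid','c_mid','rail','rail_top','jar','pump_can','work_lamp']:
        for r in robot.tip_of(l,p)[:3]: print(l,r['confidence'],c2w(p,s,r['at'])[0].round(3))
    np.savez(n+'0',cloud=cloud(p,s),img=p['img'])
E
```

```text
{'clock': 0.0, 'joint_positions': array([-1.16527824e+00,  3.79420603e-01,  1.73477610e+00, -9.86210648e-06,
        1.02853501e+00, -3.33053554e-02]), 'qd': array([ 1.58633727e-04,  6.03047724e-04,  1.07086588e-03,  2.77134500e-05,
       -1.29505889e-03,  6.14363250e-04]), 'joint_efforts': array([-1.31329034e-03, -7.63726401e+01, -4.34365690e+01,  6.50465023e-02,
        4.24109108e-02, -5.67458869e-05]), 'tool_pos': array([ 0.29723421, -0.63329177,  0.19738217]), 'tcp_rot': array([ 8.44061263e-01, -5.36246455e-01, -4.72664249e-04, -3.17762555e-04]), 'force': array([-0.13264688, -0.33486027,  0.03296964]), 'torque': array([-0.03356654,  0.00032379, -0.01301771]), 'opening': 0.09095420270092856} 0.011
scene 45.81722933498003 322.6451461064 241.890677911554
out_mid 0.59 [ 0.433 -0.031  0.032]
div_mid 0.59 [ 0.61  -0.087  0.034]
div_mid 0.36 [0.611 0.045 0.001]
a_mid 0.62 [0.613 0.171 0.03 ]
b_mid 0.9 [ 0.433 -0.208  0.03 ]
b_mid 0.59 [ 0.605 -0.     0.031]
c_mid 0.56 [0.61  0.083 0.034]
rail 0.83 [ 0.61   0.046 -0.003]
rail_top 0.73 [0.677 0.041 0.046]
jar 0.71 [0.58  0.461 0.001]
pump_can 0.91 [ 0.607 -0.467 -0.002]
work_lamp 0.57 [0.44  0.447 0.001]
work_lamp 0.16 [0.607 0.08  0.035]
top 56.9749057264758 320.16941286231827 244.63133058886078
out_mid 0.6 [ 0.435 -0.033  0.033]
div_mid 0.76 [ 0.608 -0.084  0.031]
a_mid 0.97 [0.615 0.169 0.024]
b_mid 0.94 [ 0.605 -0.004  0.031]
b_mid 0.61 [ 0.433 -0.21   0.028]
c_mid 0.72 [0.606 0.086 0.033]
rail 0.65 [ 0.437  0.442 -0.002]
rail 0.3 [ 0.607 -0.085  0.032]
rail_top 0.6 [0.672 0.037 0.049]
jar 0.76 [ 0.579  0.46  -0.   ]
work_lamp 0.6 [ 0.436  0.441 -0.001]
work_lamp 0.4 [0.605 0.001 0.033]
```

View pics/scene0.png

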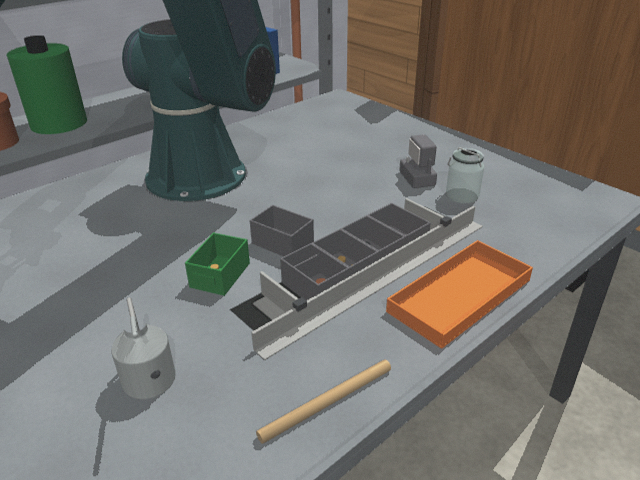

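View pics/top0.png

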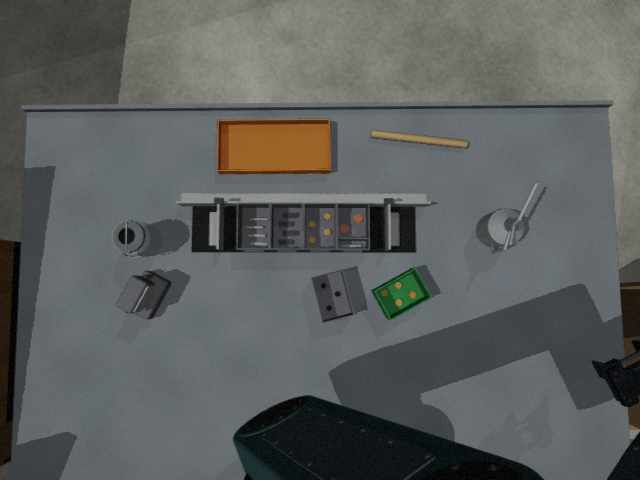

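```bash
python3 - <<'E'
from h import *
z=np.load('top0.npz'); im=z['img'];C=z['cloud']
c=im[180:330,170:450]; cv2.imwrite('pics/crop0.png',cv2.resize(c,(800,429),interpolation=cv2.INTER_CUBIC)[:,:,::-1])
# row profile at bin rims: points z 0.055-0.075
for row in (210,225,238):
    print(row,[(u,*(C[row,u]*1000).round().astype(int)) for u in range(190,425,3)])
m=(C[...,2]>.058)&(C[...,2]<.072)&(C[...,0]>.36)&(C[...,0]<.52)&(C[...,1]>-.1)&(C[...,1]<.05)
P=C[m][:,:2].astype(np.float32); r=cv2.minAreaRect(P);print(len(P),r, cv2.boxPoints(r).round(3).tolist())
m=(C[...,2]>.055)&(C[...,2]<.072)&(C[...,0]>.52)&(C[...,0]<.68)&(C[...,1]>-.18)&(C[...,1]<.26)
P=C[m]
print(np.percentile(P,[1,99],axis=0).round(3)); r=cv2.minAreaRect(P[:,:2].astype(np.float32));print(r,cv2.boxPoints(r).round(3).tolist())
E
```

```text
210 [(190, np.int64(662), np.int64(346), np.int64(1)), (193, np.int64(662), np.int64(337), np.int64(4)), (196, np.int64(662), np.int64(329), np.int64(3)), (199, np.int64(662), np.int64(322), np.int64(1)), (202, np.int64(662), np.int64(313), np.int64(3)), (205, np.int64(662), np.int64(306), np.int64(0)), (208, np.int64(662), np.int64(298), np.int64(-1)), (211, np.int64(662), np.int64(290), np.int64(0)), (214, np.int64(662), np.int64(281), np.int64(1)), (217, np.int64(652), np.int64(261), np.int64(57)), (220, np.int64(653), np.int64(254), np.int64(50)), (223, np.int64(660), np.int64(255), np.int64(13)), (226, np.int64(662), np.int64(249), np.int64(-1)), (229, np.int64(661), np.int64(241), np.int64(4)), (232, np.int64(661), np.int64(233), np.int64(1)), (235, np.int64(661), np.int64(225), np.int64(1)), (238, np.int64(651), np.int64(206), np.int64(62)), (241, np.int64(658), np.int64(206), np.int64(18)), (244, np.int64(660), np.int64(200), np.int64(3)), (247, np.int64(661), np.int64(193), np.int64(2)), (250, np.int64(660), np.int64(184), np.int64(4)), (253, np.int64(660), np.int64(176), np
[... 10789 characters left out ...]
nt64(-274), np.int64(-1)), (424, np.int64(580), np.int64(-283), np.int64(-3))]
213 ((0.43140459060668945, -0.03159733861684799), (0.11988463997840881, 0.08396610617637634), 13.326364517211914) [[0.3630000054836273, -0.004999999888241291], [0.382999986410141, -0.0860000029206276], [0.49900001287460327, -0.05900000035762787], [0.47999998927116394, 0.023000000044703484]]
[[ 0.548 -0.179  0.055]
 [ 0.676  0.259  0.069]]
((0.6126903891563416, 0.04001002013683319), (0.13153985142707825, 0.4400990307331085), 0.07395762950181961) [[0.546999990940094, 0.25999999046325684], [0.546999990940094, -0.18000000715255737], [0.6790000200271606, -0.18000000715255737], [0.6779999732971191, 0.25999999046325684]]
```

View pics/crop0.png

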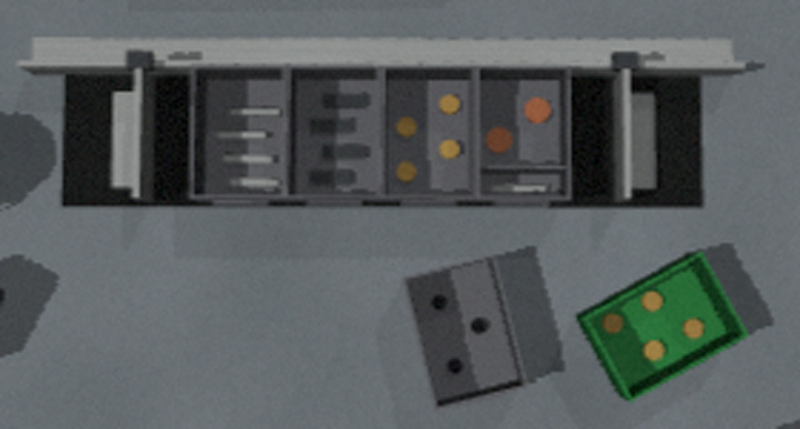

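Request:
jog_arm:
  motion:
    - [[0, 0, -7.1], [0, 0, -0.012], 1]
    - [[0, 0, -7.1], [0, 0, -0.012], 0.6]
    - [[0, 0, -7.1], [0, 0, -0.012], 0.3]
    - [[0, 0, -7.1], [0, 0, -0.012], 0]
    - [[0, 0, -7.1], [0, 0, -0.012], 0]
    - [[0, 0, -7.1], [0, 0, -0.012], 0]
    - [[0, 0, -7.1], [0, 0, -0.012], 0]
    - [[0, 0, -7.1], [0, 0, -0.012], 0]
    - [[0, 0, -7.1], [0, 0, -0.012], 0]
    - [[0, 0, -0.96], [0, 0, -0.002], 0]

```text
clock: 1.93
tool_pos: [0.2977, -0.6345, 0.3103]
tcp_rot: [1.0, 0.003, 0.001, 0.001]
force: [-0.6, -0.4, -0.3]
opening: 0.0341
```

Request:
jog_arm:
  motion:
    - [[0, 0, 0], [0.017, -0.03, 0], 0]
    - [[0, 0, 0], [0.017, -0.03, 0], 0]
    - [[0, 0, 0], [0.017, -0.03, 0], 0]
    - [[0, 0, 0], [0.017, -0.03, 0], 0]
    - [[0, 0, 0], [0.017, -0.03, 0], 0]
    - [[0, 0, 0], [0.017, -0.03, 0], 0]
    - [[0, 0, 0], [0.017, -0.03, 0], 0]
    - [[0, 0, 0], [0.017, -0.03, 0], 0]
    - [[0, 0, 0], [0.017, -0.03, 0], 0]
    - [[0, 0, 0], [0.017, -0.03, 0], 0]

```text
clock: 2.77
tool_pos: [0.4678, -0.3321, 0.3076]
tcp_rot: [1.0, -0.002, -0.0, -0.0]
force: [0.3, -0.7, -0.5]
opening: 0.0002
```

Request:
jog_arm:
  motion:
    - [[0, 0, 0], [0.017, -0.03, 0], 0]
    - [[0, 0, 0], [0.017, -0.03, 0], 0]
    - [[0, 0, 0], [0.017, -0.03, 0.01], 0]
    - [[0, 0, 0], [0.017, -0.03, 0.01], 0]
    - [[0, 0, 0], [0.017, -0.03, 0.02], 0]
    - [[0, 0, 0], [0.017, -0.03, 0.02], 0]
    - [[0, 0, 0], [0.017, -0.03, 0.02], 0]
    - [[0, 0, 0], [0.017, -0.03, 0.02], 0]
    - [[0, 0, 0], [0, 0, 0], 0]
    - [[0, 0, 0], [0, 0, 0], 0]

```text
clock: 3.6
tool_pos: [0.603, -0.0923, 0.2063]
tcp_rot: [1.0, -0.0, -0.001, -0.0]
force: [-0.3, -0.2, 0.4]
opening: 0.0003
```

```bash
python3 - <<'E'
from h import *
s,p=cap('wrist','w1');print(s['tool_pos'],s['tcp_rot'],s['joint_positions'],p['fov_y'],p['mount'])
E
```

```text
[ 0.60298499 -0.0922549   0.2063474 ] [ 9.99999097e-01 -2.56777376e-04 -1.29958097e-03 -2.25041405e-04] [-1.90003113e-01  2.31000889e-01  1.91499514e+00 -5.73726107e-05
  9.98234027e-01 -1.89458411e-01] 65.70646984690485 [[ 9.99999945e-01  8.96352742e-05  3.18091135e-04 -1.01222623e-03]
 [-1.69251630e-04  9.65612875e-01  2.59984128e-01 -7.46251733e-02]
 [-2.83849147e-04 -2.59984167e-01  9.65612838e-01 -1.87121168e-01]
 [ 0.00000000e+00  0.00000000e+00  0.00000000e+00  1.00000000e+00]]
```

View pics/w1.png

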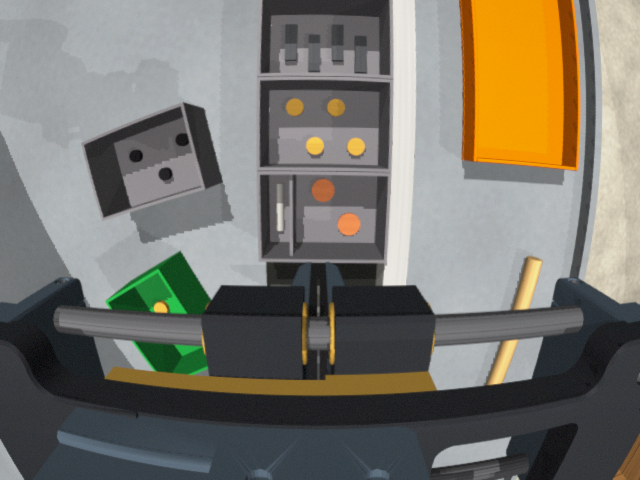

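Request:
jog_arm:
  motion:
    - [[0, 0, 0], [0.004, 0, 0.02], 0]
    - [[0, 0, 0], [0.004, 0, 0.025], 0]
    - [[0, 0, 0], [0, 0, 0.025], 0]
    - [[0, 0, 0], [0, 0, 0.025], 0]
    - [[0, 0, 0], [0, 0, 0.025], 0]
    - [[0, 0, 0], [0, 0, 0.02], 0]
    - [[0, 0, 0], [0, 0, 0.015], 0]
    - [[0, 0, 0], [0, 0, 0.01], 0]
    - [[0, 0, 0], [0, 0, 0.006], 0]
    - [[0, 0, 0], [0, 0, 0], 0]

```text
clock: 4.48
tool_pos: [0.6112, -0.0941, 0.0367]
tcp_rot: [1.0, -0.0, -0.0, -0.0]
force: [0.2, 0.2, 0.3]
opening: 0.0006
```

Request:
jog_arm:
  motion:
    - [[0, 0, 0], [0, 0.003, 0.002], 0]
    - [[0, 0, 0], [0, 0.003, 0.002], 0]
    - [[0, 0, 0], [0, 0.003, 0], 0]
    - [[0, 0, 0], [0, 0.003, 0], 0]
    - [[0, 0, 0], [0, 0.002, 0], 0]
    - [[0, 0, 0], [0, 0.002, 0], 0]
    - [[0, 0, 0], [0, 0.002, 0], 0]
    - [[0, 0, 0], [0, 0.002, 0], 0]
    - [[0, 0, 0], [0, 0.002, 0], 0]
    - [[0, 0, 0], [0, 0.002, 0], 0]

```text
clock: 5.32
tool_pos: [0.6113, -0.1179, 0.033]
tcp_rot: [1.0, 0.0, -0.0, -0.0]
force: [0.0, 0.9, 1.1]
opening: 0.0003
```

Request:
jog_arm:
  motion:
    - [[0, 0, 0], [0, 0.003, 0], 0]
    - [[0, 0, 0], [0, 0.003, 0], 0]
    - [[0, 0, 0], [0, 0.003, 0], 0]
    - [[0, 0, 0], [0, 0.003, 0], 0]
    - [[0, 0, 0], [0, 0.003, 0], 0]
    - [[0, 0, 0], [0, 0.003, 0], 0]
    - [[0, 0, 0], [0, 0.003, 0], 0]
    - [[0, 0, 0], [0, 0.003, 0], 0]
    - [[0, 0, 0], [0, 0.002, 0], 0]
    - [[0, 0, 0], [0, 0, 0], 0]

```text
clock: 6.15
tool_pos: [0.6114, -0.1441, 0.0331]
tcp_rot: [1.0, -0.0, 0.0, 0.0]
force: [0.3, 1.7, 1.7]
opening: 0.0009
```

```bash
python3 - <<'E'
from h import *
s,p=cap('wrist','w2');print(s['tool_pos'],s['force'])
s,p=cap('top','t2');im=p['img'][180:330,170:450]; cv2.imwrite('pics/crop2.png',cv2.resize(im,(800,429),interpolation=cv2.INTER_CUBIC)[:,:,::-1])
E
```

```text
[ 0.6114091  -0.14408939  0.03307001] [0.25208628 1.70427834 1.67928382]
```

View pics/w2.png

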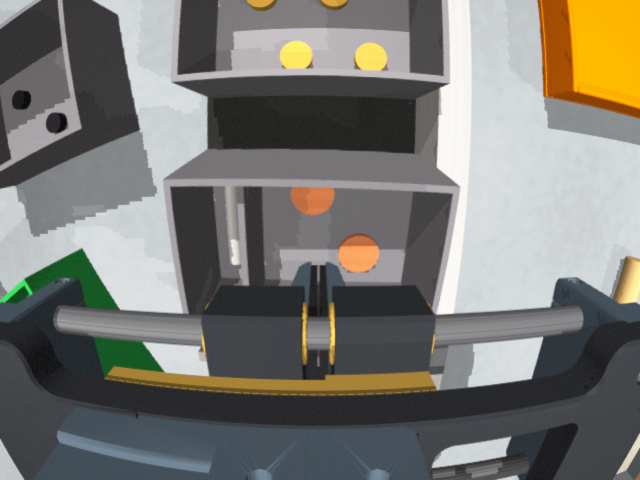

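View pics/crop2.png

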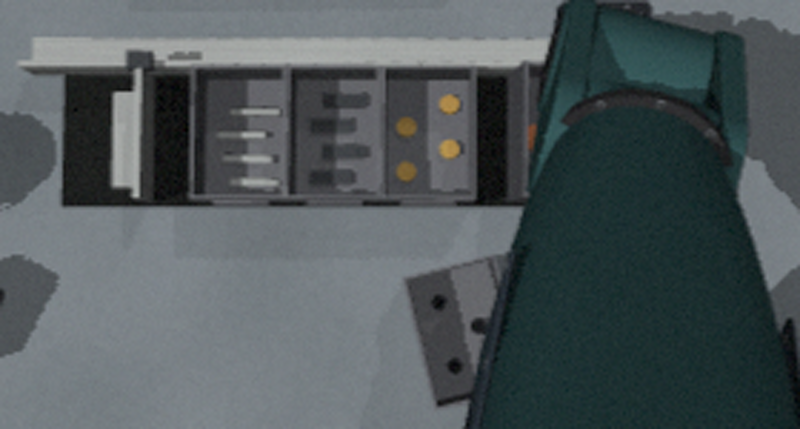

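Request:
jog_arm:
  motion:
    - [[0, 0, 0], [0, 0.002, 0], 0]
    - [[0, 0, 0], [0, 0.002, 0], 0]
    - [[0, 0, 0], [0, 0.002, 0], 0]
    - [[0, 0, 0], [0, 0.001, 0], 0]
    - [[0, 0, 0], [0, 0.001, 0], 0]
    - [[0, 0, 0], [0, 0.001, 0], 0]
    - [[0, 0, 0], [0, 0.001, 0], 0]
    - [[0, 0, 0], [0, 0.001, 0], 0]
    - [[0, 0, 0], [0, 0, 0], 0]

```text
clock: 7.0
tool_pos: [0.6113, -0.1534, 0.033]
tcp_rot: [1.0, -0.0, -0.0, -0.001]
force: [1.3, 14.7, 2.7]
opening: 0.0005
```

Request:
jog_arm:
  motion:
    - [[0, 0, 0], [0, -0.003, 0], 0]
    - [[0, 0, 0], [0, -0.003, 0], 0]
    - [[0, 0, 0], [0, 0, -0.025], 0]
    - [[0, 0, 0], [0, 0, -0.03], 0]
    - [[0, 0, 0], [0, -0.03, -0.02], 0]
    - [[0, 0, 0], [0, -0.035, 0], 0]
    - [[0, 0, 0], [0, -0.035, 0], 0]
    - [[0, 0, 0], [0, -0.035, 0], 0]
    - [[0, 0, 0], [0, -0.018, 0], 0]
    - [[0, 0, 0], [-0.002, 0, 0], 0]

```text
clock: 7.83
tool_pos: [0.6095, 0.0073, 0.1082]
tcp_rot: [1.0, 0.001, 0.0, -0.0]
force: [-0.1, -0.7, 0.9]
opening: 0.0004
```

```bash
python3 - <<'E'
from h import *
s,p=cap('wrist','w3');print(s['tool_pos'],s['force'])
s,p=cap('scene','s3')
E
```

```text
[0.60945126 0.00730926 0.10816155] [-0.09255635 -0.73065997  0.86557723]
```

View pics/w3.png

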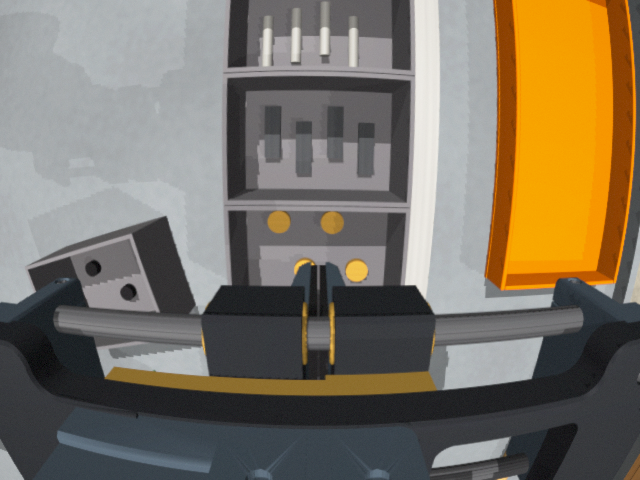

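View pics/s3.png

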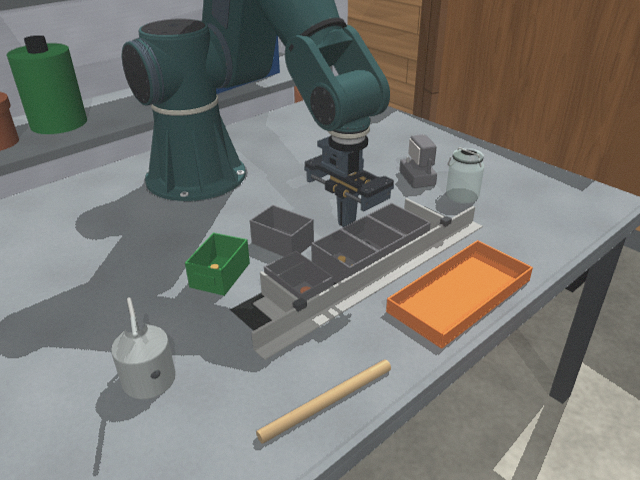

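Request:
jog_arm:
  motion:
    - [[0, 0, 0], [0, 0, 0.02], 0]
    - [[0, 0, 0], [0, 0, 0.02], 0]
    - [[0, 0, 0], [0, 0, 0.02], 0]
    - [[0, 0, 0], [0, 0, 0.01], 0]
    - [[0, 0, 0], [0, -0.002, 0.005], 0]
    - [[0, 0, 0], [0, -0.003, 0], 0]
    - [[0, 0, 0], [0, -0.003, 0], 0]
    - [[0, 0, 0], [0, -0.002, 0], 0]
    - [[0, 0, 0], [0, -0.002, 0], 0]
    - [[0, 0, 0], [0, -0.002, 0], 0]

```text
clock: 8.77
tool_pos: [0.6099, 0.0186, 0.0338]
tcp_rot: [1.0, 0.0, 0.001, 0.0]
force: [0.2, 0.1, -0.5]
opening: 0.0006
```

Request:
jog_arm:
  motion:
    - [[0, 0, 0], [0, -0.002, 0], 0]
    - [[0, 0, 0], [0, -0.003, 0], 0]
    - [[0, 0, 0], [0, -0.003, 0], 0]
    - [[0, 0, 0], [0, -0.003, 0], 0]
    - [[0, 0, 0], [0, -0.003, 0], 0]
    - [[0, 0, 0], [0, -0.003, 0], 0]
    - [[0, 0, 0], [0, -0.003, 0], 0]
    - [[0, 0, 0], [0, -0.003, 0], 0]
    - [[0, 0, 0], [0, -0.003, 0], 0]
    - [[0, 0, 0], [0, -0.003, 0], 0]

```text
clock: 9.6
tool_pos: [0.6094, 0.0476, 0.033]
tcp_rot: [1.0, 0.0, -0.0, 0.0]
force: [-0.4, -3.0, 2.3]
opening: 0.0001
```

Request:
jog_arm:
  motion:
    - [[0, 0, 0], [0, -0.003, 0], 0]
    - [[0, 0, 0], [0, -0.003, 0], 0]
    - [[0, 0, 0], [0, -0.002, 0], 0]
    - [[0, 0, 0], [0, -0.002, 0], 0]
    - [[0, 0, 0], [0, -0.002, 0], 0]
    - [[0, 0, 0], [0, -0.002, 0], 0]
    - [[0, 0, 0], [0, -0.002, 0], 0]
    - [[0, 0, 0], [0, -0.001, 0], 0]
    - [[0, 0, 0], [0, -0.001, 0], 0]
    - [[0, 0, 0], [0, 0, 0], 0]

```text
clock: 10.43
tool_pos: [0.6093, 0.0655, 0.033]
tcp_rot: [1.0, 0.0, -0.0, -0.0]
force: [1.4, -1.7, 1.8]
opening: 0.0004
```

Request:
jog_arm:
  motion:
    - [[0, 0, 0], [0, -0.001, 0], 0]
    - [[0, 0, 0], [0, -0.001, 0], 0]
    - [[0, 0, 0], [0, -0.001, 0], 0]
    - [[0, 0, 0], [0, -0.001, 0], 0]
    - [[0, 0, 0], [0, 0, 0], 0]

```text
clock: 10.85
tool_pos: [0.6089, 0.0685, 0.033]
tcp_rot: [1.0, 0.0, -0.001, 0.001]
force: [-2.9, -13.7, 5.6]
opening: 0.0005
```

Request:
jog_arm:
  motion:
    - [[0, 0, 0], [0, 0.003, 0], 0]
    - [[0, 0, 0], [0, 0.004, 0], 0]
    - [[0, 0, 0], [0, 0, -0.025], 0]
    - [[0, 0, 0], [0, 0, -0.03], 0]
    - [[0, 0, 0], [-0.01, 0.01, -0.03], 0]
    - [[0, 0, 0], [-0.03, 0.02, -0.01], 0]
    - [[0, 0, 0], [-0.03, 0.02, 0], 0]
    - [[0, 0, 0], [-0.03, 0.02, 0], 0]
    - [[0, 0, 0], [-0.03, 0.01, 0], 0]
    - [[0, 0, 0], [-0.008, 0, 0], 0]

```text
clock: 11.68
tool_pos: [0.4671, -0.0187, 0.1274]
tcp_rot: [1.0, -0.001, -0.001, -0.0]
force: [-0.2, -0.4, -1.0]
opening: 0.0003
```

Request:
jog_arm:
  motion:
    - [[0, 0, 7], [0, 0, 0], 0.45]
    - [[0, 0, 7], [0, 0, 0], 0.45]
    - [[0, 0, 7], [0, 0, 0], 0.45]
    - [[0, 0, 7], [0, 0, 0], 0.45]
    - [[0, 0, 7], [0, 0, 0], 0.45]
    - [[0, 0, 7], [0, 0, 0], 0.45]
    - [[0, 0, 7], [0, 0, 0], 0.45]
    - [[0, 0, 7], [0, 0, 0], 0.45]
    - [[0, 0, 7], [0, 0, 0], 0.45]
    - [[0, 0, 7], [0, 0, 0], 0.45]

```text
clock: 12.52
tool_pos: [0.4717, -0.0174, 0.128]
tcp_rot: [0.817, -0.576, 0.0, -0.0]
force: [1.0, -0.3, -0.2]
opening: 0.0411
```

Request:
jog_arm:
  motion:
    - [[0, 0, 6.7], [0, 0, 0], 0.45]
    - [[0, 0, 0], [0, 0, 0], 0.45]

```text
clock: 12.68
tool_pos: [0.4717, -0.0174, 0.128]
tcp_rot: [0.782, -0.623, -0.0, -0.0]
force: [0.4, -0.4, 0.2]
opening: 0.041
```

```bash
cat > look.py <<'E'
from h import *
import sys
t=sys.argv[1]
s,p=cap('wrist','w'+t);print(s['tool_pos'],R.from_quat(s['tcp_rot']).as_matrix()[:2,0],s['force'],s['opening'],s['clock'],s['joint_positions'].round(2))
s,p=cap('top','t'+t);im=p['img'][180:330,170:450]; cv2.imwrite('pics/crop%s.png'%t,cv2.resize(im,(800,429),interpolation=cv2.INTER_CUBIC)[:,:,::-1])
C=cloud(p,s);np.savez('t'+t,C=C)
E
python3 look.py 4
```

```text
[ 0.47166439 -0.01743415  0.12800107] [ 0.22457252 -0.97445734] [ 0.36242907 -0.41568545  0.2452797 ] 0.04097703172092942 12.6833 [-0.09  0.13  2.22  0.    0.8   1.26]
```

View pics/w4.png

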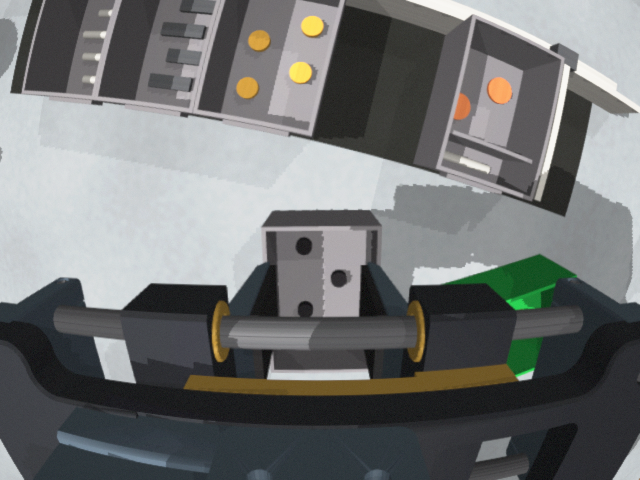

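View pics/crop4.png

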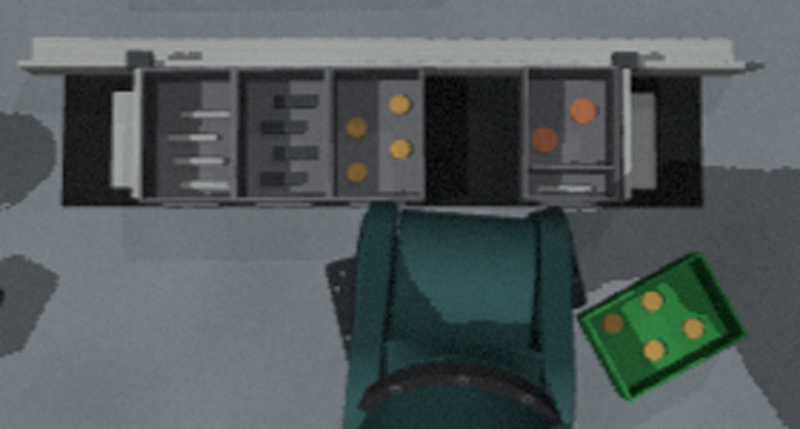

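```bash
cat >> h.py <<'E'
def wcloud(p,s):
    v,u=np.mgrid[:480,:640].astype(float); F=f(p); dx,dy=(u-p['cx'])/F,(v-p['cy'])/F
    r=np.hypot(dx,dy)+1e-9; d=p['depth']; t=np.tan(np.minimum(r,1.5))/r
    X=np.stack([dx*t*d,dy*t*d,d],-1); return c2w(p,s,X.reshape(-1,3)).reshape(480,640,3)
E
python3 - <<'E'
from h import *
s,p=cap('wrist');C=wcloud(p,s)
for row in (225,240,252):
    print(row,[(u,*(C[row,u]*1000).round().astype(int).tolist()) for u in list(range(256,286,2))+list(range(360,390,2))])
print([(v,*(C[v,322]*1000).round().astype(int).tolist()) for v in range(200,250,3)])
# row gap edges
g=C[120]; print([(u,*(g[u]*1000).round().astype(int).tolist()) for u in range(296,340,3)]); g=C[100]; print([(u,*(g[u]*1000).round().astype(int).tolist()) for u in range(420,470,3)])
E
```

```text
225 [(256, 462, 37, 1), (258, 463, 36, 1), (260, 463, 34, 1), (262, 479, 26, 64), (264, 479, 25, 63), (266, 480, 23, 64), (268, 480, 22, 63), (270, 481, 21, 65), (272, 481, 19, 64), (274, 481, 18, 63), (276, 481, 17, 64), (278, 481, 15, 63), (280, 482, 14, 63), (282, 482, 12, 64), (284, 483, 11, 63), (360, 495, -40, 64), (362, 495, -42, 63), (364, 496, -43, 63), (366, 496, -45, 63), (368, 496, -46, 64), (370, 497, -47, 64), (372, 497, -49, 63), (374, 497, -50, 64), (376, 498, -51, 64), (378, 498, -53, 64), (380, 499, -54, 65), (382, 488, -69, 1), (384, 489, -71, 1), (386, 489, -73, -1), (388, 489, -75, 0)]
240 [(256, 448, 35, -1), (258, 449, 33, 1), (260, 450, 31, 0), (262, 469, 24, 66), (264, 469, 22, 64), (266, 469, 21, 65), (268, 467, 21, 54), (270, 541, 1, 315), (272, 460, 19, 29), (274, 456, 19, 13), (276, 455, 17, 6), (278, 455, 16, 5), (280, 455, 14, 3), (282, 455, 12, 3), (284, 456, 11, 4), (360, 471, -54, 3), (362, 472, -55, 4), (364, 472, -57, 4), (366, 473, -59, 5), (368, 476, -57, 19), (370, 479, -56, 32), (372, 482, -56, 43), (374, 485, -55, 55), (376, 486, -55, 59), (37
[... 1009 characters left out ...]
, (242, 461, -22, 3), (245, 459, -23, 2), (248, 456, -23, 3)]
[(296, 558, 24, 3), (299, 558, 21, 3), (302, 541, 1, 315), (305, 560, 16, 4), (308, 560, 14, 3), (311, 561, 11, 4), (314, 557, 8, 65), (317, 561, 6, 14), (320, 563, 4, 1), (323, 563, 2, 1), (326, 564, -1, 0), (329, 564, -3, 1), (332, 565, -5, 1), (335, 566, -8, 1), (338, 566, -10, 0)]
[(420, 602, -74, 2), (423, 603, -76, 2), (426, 604, -79, 1), (429, 605, -82, 0), (432, 605, -83, 6), (435, 603, -83, 15), (438, 602, -83, 24), (441, 602, -83, 32), (444, 600, -83, 41), (447, 600, -83, 48), (450, 599, -83, 55), (453, 599, -83, 60), (456, 598, -84, 65), (459, 599, -86, 65), (462, 613, -109, 6), (465, 614, -111, 8), (468, 615, -114, 7)]
```

Request:
jog_arm:
  motion:
    - [[0, 0, 0], [0.003, 0.006, 0.01], 0.45]
    - [[0, 0, 0], [0, 0.006, 0.02], 0.45]
    - [[0, 0, 0], [0, 0, 0.02], 0.45]
    - [[0, 0, 0], [0, 0, 0.015], 0.45]
    - [[0, 0, 0], [0, 0, 0.01], 0.45]
    - [[0, 0, 0], [0, 0, 0.01], 0.45]
    - [[0, 0, 0], [0, 0, 0.01], 0.45]
    - [[0, 0, 0], [0, 0, 0], 0.45]

```text
clock: 13.5
tool_pos: [0.4596, -0.0234, 0.0315]
tcp_rot: [0.784, -0.62, -0.001, 0.001]
force: [-0.5, 0.2, -0.7]
opening: 0.0409
```

```bash
python3 look.py 5
```

```text
[ 0.45955214 -0.02336134  0.03149402] [ 0.23060055 -0.9730483 ] [-0.52893163  0.19158414 -0.69817595] 0.04085167910453274 13.5 [-0.1   0.3   2.26  0.    0.58  1.24]
```

View pics/w5.png

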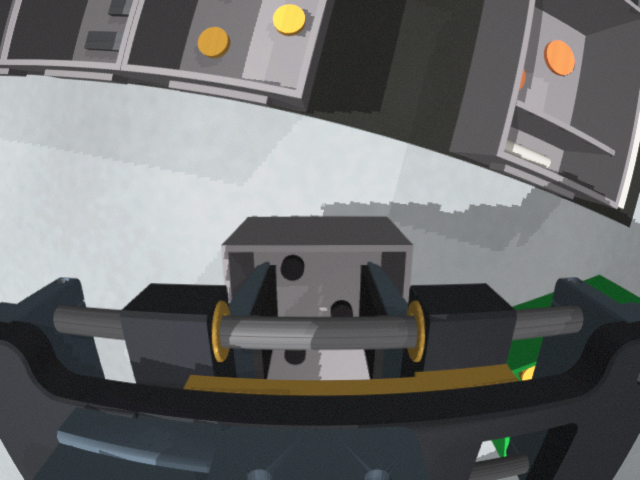

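Request:
jog_arm:
  motion:
    - [[0, 0, 0], [0, -0.004, 0], 0.53]
    - [[0, 0, 0], [0, -0.004, 0], 0.53]
    - [[0, 0, 0], [0, -0.002, 0], 0.53]
    - [[0, 0, 2.5], [0, 0, 0], 0.53]
    - [[0, 0, 2.5], [0, 0, 0], 0.53]
    - [[0, 0, 2.5], [0, 0, 0], 0.53]
    - [[0, 0, 2.5], [0, 0, 0], 0.53]
    - [[0, 0, 2.5], [0, 0, 0], 0.53]
    - [[0, 0, 0.8], [0, 0, 0], 0.53]
    - [[0, 0, 0], [0, 0, 0], 0.53]

```text
clock: 14.43
tool_pos: [0.4705, -0.021, 0.0333]
tcp_rot: [0.707, -0.707, 0.0, -0.0]
force: [-0.2, -0.4, 0.4]
opening: 0.0484
```

```bash
python3 look.py 6
```

```text
[ 0.47048599 -0.02103611  0.03330002] [ 2.36890166e-04 -9.99999971e-01] [-0.22172076 -0.35548355  0.40204466] 0.04837632123170265 14.4333 [-0.09  0.31  2.24  0.    0.59  1.48]
```

View pics/w6.png

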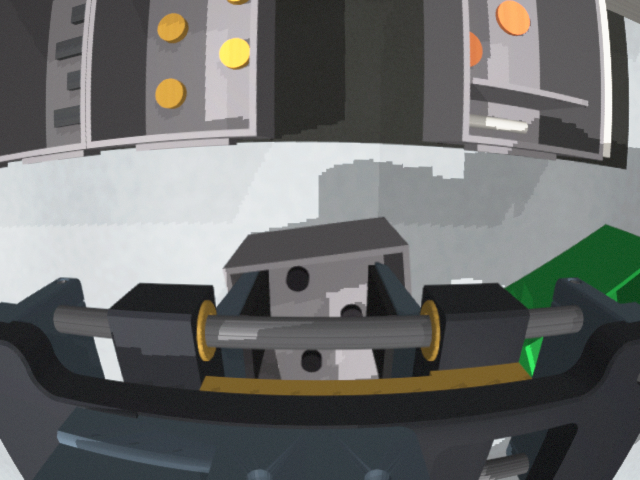

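Request:
jog_arm:
  motion:
    - [[0, 0, 0], [0.003, -0.004, 0], 0.53]
    - [[0, 0, 0], [0.003, -0.004, 0], 0.53]
    - [[0, 0, 0], [0.003, -0.004, 0], 0.53]
    - [[0, 0, 0], [0.003, -0.004, 0], 0.53]
    - [[0, 0, 0], [0.003, -0.004, 0], 0.53]
    - [[0, 0, 0], [0.003, -0.004, 0], 0.53]
    - [[0, 0, 0], [0.0015, -0.005, 0], 0.53]
    - [[0, 0, 0], [0, -0.005, 0], 0.53]
    - [[0, 0, 0], [0, -0.005, 0], 0.53]
    - [[0, 0, 0], [0, 0, 0], 0.53]

```text
clock: 15.37
tool_pos: [0.5104, -0.0406, 0.0332]
tcp_rot: [0.707, -0.707, 0.0, -0.0]
force: [0.2, -0.6, 0.3]
opening: 0.0481
```

```bash
python3 look.py 7
```

```text
[ 0.51043004 -0.04060555  0.03320083] [ 1.03541165e-04 -9.99999987e-01] [ 0.24296009 -0.62312298  0.26568232] 0.04811068025859269 15.3667 [-0.12  0.36  2.16  0.    0.62  1.45]
```

View pics/w7.png

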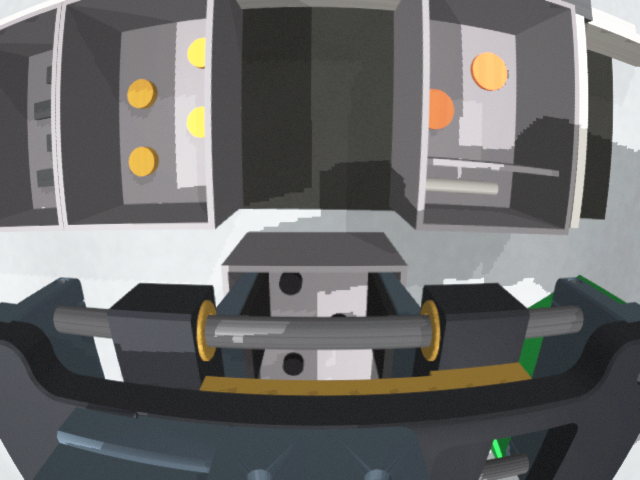

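Request:
jog_arm:
  motion:
    - [[0, 0, 0], [0.001, -0.005, 0], 0.53]
    - [[0, 0, 0], [0.001, -0.005, 0], 0.53]
    - [[0, 0, 0], [0, -0.006, 0], 0.53]
    - [[0, 0, 0], [0, -0.006, 0], 0.53]
    - [[0, 0, 0], [0, -0.006, 0], 0.53]
    - [[0, 0, 0], [0, -0.006, 0], 0.53]
    - [[0, 0, 0], [0, -0.006, 0], 0.53]
    - [[0, 0, 0], [0, -0.006, 0], 0.53]
    - [[0, 0, 0], [0, -0.006, 0], 0.53]
    - [[0, 0, 0], [0, 0, 0], 0.53]

```text
clock: 16.3
tool_pos: [0.5626, -0.0426, 0.0332]
tcp_rot: [0.707, -0.707, 0.0, -0.0]
force: [-0.0, 0.1, -0.4]
opening: 0.0486
```

```bash
python3 look.py 8
```

```text
[ 0.56263413 -0.04261284  0.03323215] [ 8.84833361e-05 -9.99999989e-01] [-0.01588948  0.06995789 -0.39845575] 0.04864077346654426 16.3 [-0.12  0.42  2.06  0.    0.66  1.45]
```

View pics/w8.png

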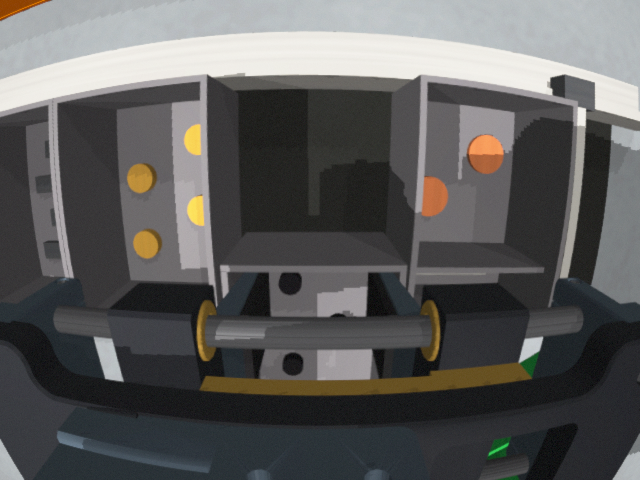

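Request:
jog_arm:
  motion:
    - [[0, 0, 0], [0, -0.006, 0], 0.53]
    - [[0, 0, 0], [0, -0.008, 0], 0.53]
    - [[0, 0, 0], [0, -0.008, 0], 0.53]
    - [[0, 0, 0], [0, -0.008, 0], 0.53]
    - [[0, 0, 0], [0, -0.008, 0], 0.53]
    - [[0, 0, 0], [0, -0.008, 0], 0.53]
    - [[0, 0, 0], [0, -0.008, 0], 0.53]
    - [[0, 0, 0], [0, -0.008, 0], 0.53]
    - [[0, 0, 0], [0, -0.008, 0], 0.53]
    - [[0, 0, 0], [0, -0.006, 0], 0.53]

```text
clock: 17.23
tool_pos: [0.6382, -0.0426, 0.0331]
tcp_rot: [0.707, -0.707, 0.0, -0.0]
force: [-2.4, -0.4, 1.4]
opening: 0.0483
```

Request:
jog_arm:
  motion:
    - [[0, 0, 0], [0, -0.002, 0], 0.53]
    - [[0, 0, 0], [0, -0.001, 0], 0.53]
    - [[0, 0, 0], [0, -0.001, 0], 0.53]
    - [[0, 0, 0], [0, -0.001, 0], 0.53]
    - [[0, 0, 0], [0, 0, 0], 0.53]

```text
clock: 17.65
tool_pos: [0.6421, -0.0426, 0.033]
tcp_rot: [0.707, -0.707, 0.0, -0.0]
force: [-0.6, 0.5, 0.4]
opening: 0.0483
```

Request:
jog_arm:
  motion:
    - [[0, 0, 0], [0, -0.001, 0], 0.53]
    - [[0, 0, 0], [0, -0.001, 0], 0.53]
    - [[0, 0, 0], [0, -0.001, 0], 0.53]
    - [[0, 0, 0], [0, -0.001, 0], 0.53]
    - [[0, 0, 0], [0, 0, 0], 0.53]

```text
clock: 18.07
tool_pos: [0.6464, -0.0426, 0.0331]
tcp_rot: [-0.707, 0.707, -0.0, 0.0]
force: [-0.5, -0.1, -0.4]
opening: 0.0482
```

```bash
python3 look.py 9
```

```text
[ 0.64637567 -0.0425901   0.03305027] [-1.08627025e-05 -1.00000000e+00] [-0.53563097 -0.11224792 -0.44025326] 0.04822683694079923 18.0667 [-0.1   0.52  1.89  0.    0.73  1.47]
```

View pics/w9.png

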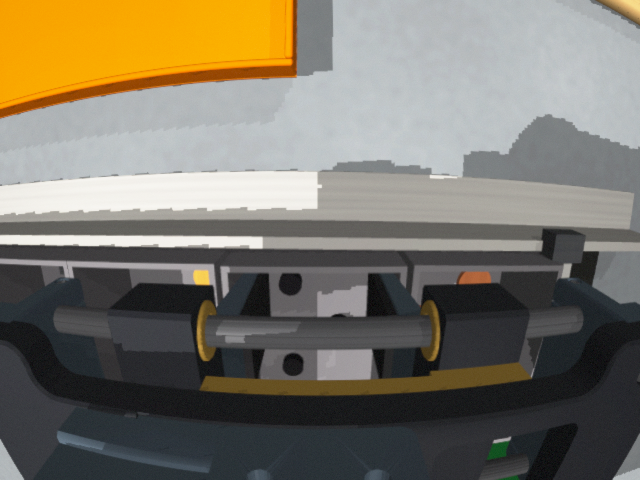

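Request:
jog_arm:
  motion:
    - [[0, 0, 0], [0, -0.001, 0], 0.53]
    - [[0, 0, 0], [0, -0.001, 0], 0.53]
    - [[0, 0, 0], [0, -0.001, 0], 0.53]
    - [[0, 0, 0], [0, 0, 0], 0.53]

```text
clock: 18.5
tool_pos: [0.6485, -0.0426, 0.0329]
tcp_rot: [-0.707, 0.707, 0.001, -0.001]
force: [-5.7, 0.1, 4.2]
opening: 0.0485
```

Request:
jog_arm:
  motion:
    - [[0, 0, 0], [0, -0.001, 0], 0.53]
    - [[0, 0, 0], [0, -0.001, 0], 0.53]
    - [[0, 0, 0], [0, 0, 0], 0.53]

```text
clock: 18.75
tool_pos: [0.6489, -0.0425, 0.0327]
tcp_rot: [-0.707, 0.707, 0.002, -0.002]
force: [-15.9, -0.5, 12.8]
opening: 0.0482
```

Request:
jog_arm:
  motion:
    - [[0, 0, 0], [0, 0.003, 0], 0.53]
    - [[0, 0, 0], [0, 0.003, 0], 0.45]
    - [[0, 0, 0], [0, 0.003, 0], 0.4]
    - [[0, 0, 0], [0, 0, 0], 0.4]
    - [[0, 0, 0], [0, 0, -0.015], 0.4]
    - [[0, 0, 0], [0, 0, -0.025], 0.4]
    - [[0, 0, 0], [0, 0, -0.03], 0.4]
    - [[0, 0, 0], [0, 0, -0.03], 0.4]
    - [[0, 0, 0], [0, 0.02, -0.03], 0.4]
    - [[0, 0, 0], [0, 0.03, -0.02], 0.4]

```text
clock: 19.58
tool_pos: [0.5944, -0.0427, 0.1872]
tcp_rot: [0.707, -0.707, 0.002, -0.002]
force: [-0.2, 0.4, 1.2]
opening: 0.0368
```

Request:
jog_arm:
  motion:
    - [[0, 0, 0], [0, 0.035, 0], 0.4]
    - [[0, 0, 0], [0, 0.035, 0], 0.4]
    - [[0, 0, 0], [0, 0.035, 0], 0.4]
    - [[0, 0, 0], [0, 0.02, 0], 0.4]
    - [[0, 0, 0], [0, 0, 0], 0.4]

```text
clock: 20.0
tool_pos: [0.4638, -0.0424, 0.1837]
tcp_rot: [-0.707, 0.707, 0.0, -0.0]
force: [0.2, -1.1, 0.3]
opening: 0.0366
```

```bash
python3 look.py 10; python3 - <<'E'
from h import *
s,p=cap('wrist');C=wcloud(p,s)
m=(C[...,2]>.06)&(C[...,2]<.071)&(C[...,0]>.535)&(C[...,0]<.70)
P=C[m]
# front & back edge x per y bin at rim
for y in np.arange(-.18,.27,.01):
    q=P[(P[:,1]>y)&(P[:,1]<y+.01)]
    if len(q)>5: print(round(y+.005,3),len(q),np.percentile(q[:,0],[2,98]).round(4),q[:,2].mean().round(4))
for r in robot.cut_out('out_mid',p)[:0]: pass
s,p=cap('scene','s10')
for l in ['jar','pump_can','work_lamp','out_mid','div_mid','a_mid','b_mid','c_mid']:
    for r in robot.tip_of(l,p)[:2]: print(l,r['confidence'],c2w(p,s,r['at'])[0].round(3))
E
```

```text
[ 0.46378371 -0.04237398  0.18369453] [-1.64514026e-04 -9.99999986e-01] [ 0.23770838 -1.13417112  0.27008003] 0.03664119276165254 20.0 [-0.14  0.02  2.2  -0.    0.92  1.43]
-0.175 26 [0.5479 0.6617] 0.0603
-0.165 753 [0.5473 0.6629] 0.0644
-0.155 100 [0.545  0.6649] 0.065
-0.145 98 [0.5453 0.6654] 0.0648
-0.135 103 [0.5451 0.6654] 0.0647
-0.125 93 [0.546 0.665] 0.0648
-0.115 105 [0.5459 0.6656] 0.0648
-0.105 114 [0.546  0.6662] 0.0648
-0.095 107 [0.5458 0.6661] 0.0648
-0.085 813 [0.548  0.6643] 0.0651
-0.075 519 [0.5478 0.6663] 0.0649
-0.065 104 [0.5475 0.6665] 0.065
-0.055 99 [0.5482 0.6663] 0.0647
-0.045 96 [0.5482 0.6664] 0.0646
-0.035 98 [0.5482 0.6662] 0.0646
-0.025 107 [0.5475 0.6662] 0.0646
-0.015 98 [0.5475 0.6667] 0.065
-0.005 188 [0.5477 0.6671] 0.0641
0.005 1148 [0.549  0.6649] 0.0651
0.015 108 [0.5466 0.6667] 0.0648
0.025 106 [0.5469 0.6668] 0.0647
0.035 104 [0.5467 0.6667] 0.0649
0.045 106 [0.547  0.6669] 0.0647
0.055 97 [0.5467 0.6666] 0.0648
0.065 103 [0.5468 0.667 ] 0.0647
0.075 92 [0.5469 0.6668] 0.0646
0.085 742 [0.5479 0.6655] 0.0643
0.095 510 [0.5475 0.6659] 0.065
[... 184 characters left out ...]
9] 0.0644
0.165 75 [0.5476 0.6667] 0.0643
0.175 960 [0.5497 0.6649] 0.0644
0.185 60 [0.5476 0.6674] 0.0646
0.195 56 [0.5477 0.6675] 0.0644
0.205 57 [0.5476 0.6673] 0.0646
0.215 50 [0.5476 0.6671] 0.0647
0.225 52 [0.5476 0.6672] 0.0648
0.235 51 [0.5476 0.6669] 0.0646
0.245 53 [0.5476 0.6672] 0.0646
0.255 559 [0.5494 0.6651] 0.0637
jar 0.64 [0.582 0.462 0.002]
pump_can 0.74 [ 0.61  -0.127  0.034]
pump_can 0.68 [ 0.604 -0.466  0.002]
work_lamp 0.88 [0.438 0.448 0.002]
out_mid 0.88 [ 0.607 -0.045  0.033]
div_mid 0.72 [ 0.611 -0.128  0.032]
div_mid 0.71 [0.675 0.04  0.042]
a_mid 0.8 [0.611 0.217 0.033]
b_mid 0.92 [ 0.431 -0.21   0.027]
b_mid 0.71 [0.603 0.046 0.032]
c_mid 0.75 [0.609 0.131 0.033]
```

View pics/w10.png

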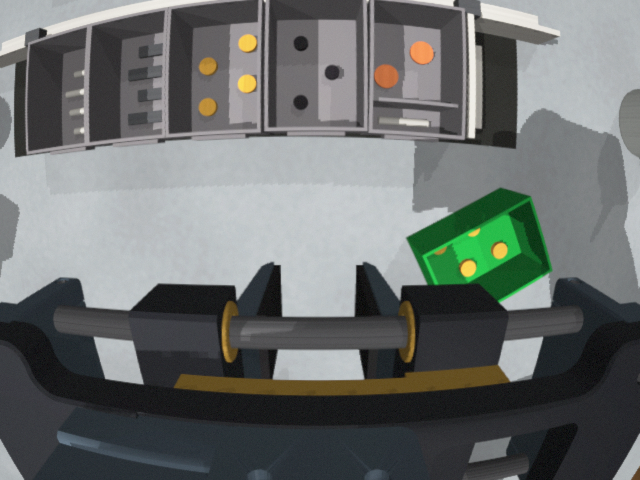

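View pics/crop10.png

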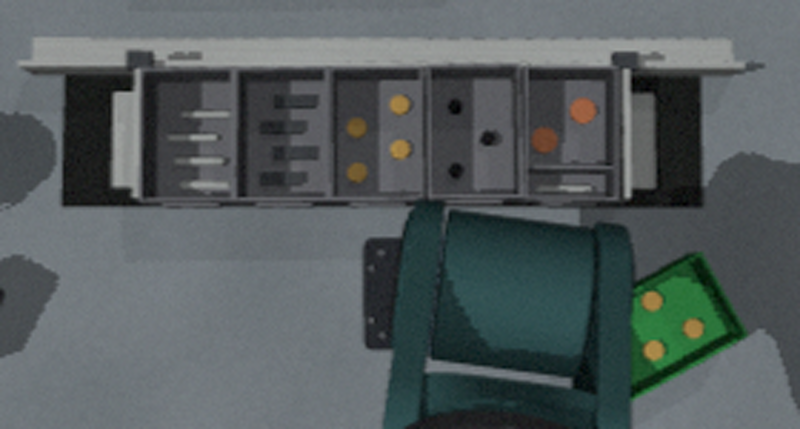

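View pics/s10.png

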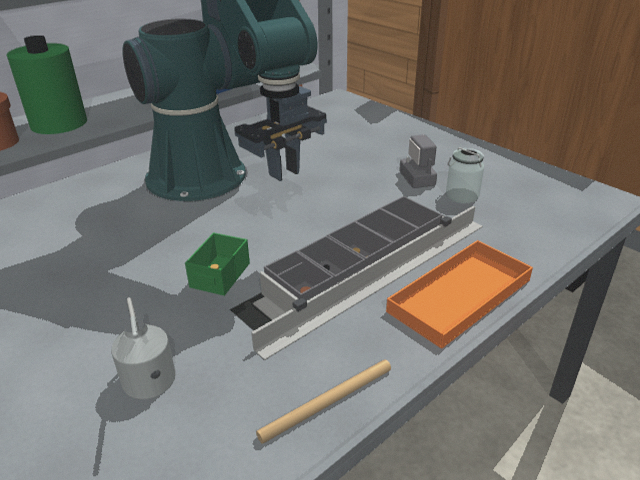

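```bash
python3 - <<'E'
from rig import robot
print(robot.close_job())
E
```

```text
the job is handed in; nothing more can be done
None
```

The loose bin now stands in the row directly to the left of the bin with the partition, against the rail and flat on the shelf. I handed the job in at about 20 s on the robot's clock.

- **Making room:** I pushed the partition bin (the rightmost of the row) to the right end stop. I then pushed the other three to the left stop. The push readings peaked at about 15 N, where each stop was felt.
- **Moving the loose bin:** I set the fingers down inside it, squared it up and slid it back without lifting. I stopped when the push on the rail read about 16 N, then moved the arm clear.

**Last checks:**
- **Heights:** all five rims measured about 65 mm high, so every bin is flat.
- **Alignment:** the row's front edges lie within about 3 mm of each other. The partition bin looks turned by up to about 0.7° and sits 1–2 mm further forward than the rest.
- **Order:** from left to right the row is a, c, b, loose bin, partition bin.
- **Bystanders:** the jar, pump can and lamp read within about 4 mm of where they started, which is within the measuring error. The green bin was not touched.
- **Disagreements:** the gap measured about 89 mm on the wrist camera against about 94 mm by feel; the loose bin went in cleanly. In the last picture the detector also put false "pump can" and "b bin" hits on the partition bin and the green bin. I ignored both.

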